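# Check the resin temperature with the infrared thermometer

## Task

Check whether the blue resin-filled knot has cooled: lift the infrared thermometer out of its case by the barrel, where the foam has finger notches, lay it flat on the rubber mat and let go, then take it again by the handle so that your grip squeezes the trigger. Aim it square at the middle of the blue resin from about 15 cm away and hold it steady there, trigger squeezed, for two seconds, without touching either board or its rack. Then lay it gently back on the mat and let go; do not drop it at any time, and leave everything else where it stands.

Things in the scene. Friction and masses are not known exactly. Their poses are not given: they have to be found in the camera images.
- thermo: infrared thermometer, pistol shape: orange barrel and butt, black handle, red trigger; 0.26 kg, 160 mm long (its y), 157 mm tall (its x), 40 mm thick (its z). It lies on its side in the case, z up. y is the way it looks, out of the lens; x points from handle to barrel. Origin: on the barrel's centre line, at the underside. In its axes: barrel x -22 to 22, y -55 to 105 mm
- thermo_barrel (a point): centre of the barrel, half-way up (20 mm), between the foam's finger notches: 64 mm ahead of the origin (along y), 41 mm behind the lens. The barrel is 44 mm wide here, to be gripped across, along the thermometer's x. Axes as thermo
- thermo_handle (a point): grip point on the handle at the trigger, half-way up: x -52, y 0, z 20 mm of thermo, axes the same. Gripped along y: a finger on the handle's back (y -17), the other on the trigger (face at y 27 free, y 21 squeezed; x -34 to -70, z 11 to 29). Handle: x -22 to -105, z 3 to 37; below it the butt, x -105 to -135, y -22 to 20, z 0 to 40
- thermo_lens (a point): centre of the lens on the nose face: x 0, y 105, z 20 mm of thermo. Axes as thermo, so its y axis is the line of sight
- thermo_mid (a point): middle of the thermometer's outline, half-way up: x -56.5, y 25, z 20 mm of thermo
- trigger (a joint): trigger travel in m: 0 free, 0.006 fully squeezed; a spring returns it (2 N to start, 5.4 N at the end). The thermometer measures while it is squeezed beyond 0.004
- case: black case, fixed, 320 mm (x) by 250 mm (y), rim 63 mm high, lid lying open beyond its -y side, under 70 mm high; origin on the bench. The thermometer lies along its axes in a foam cut-out, 20 mm above the bench, 2 mm proud of the foam, 4 to 6 mm of room around it. At thermo_barrel only, notches on both sides as deep as the cut-out, 48 mm wide, reach 62 mm from the barrel's centre line
- mat: dark green rubber mat, fixed on the bench, 300 mm along its x, 240 mm along its y, 4 mm thick; origin at its centre, on the underside
- resin_blue (a point): centre of the blue resin-filled knot (about 80 x 62 mm) on the front face of a live-edge board. Its x axis points straight into the board, square to its face; its y axis lies level across the face; its z runs up the face. The face leans back 25 degrees from upright
- rack_blue: the board with the blue resin (152 mm wide, 245 mm high, 30 mm thick) and the wooden rack it leans in, fixed; origin on the bench under the board, front of the rack 47 mm towards its -x, back 140 mm towards its +x; the board's top is 255 mm above the bench
- rack_amber: the same kind of board and rack with an amber resin-filled knot, not to be measured; fixed
- tin_yellow: yellow and black finish tin, 104 mm across, 125 mm high, loose; origin under its centre
- tin_green: green and white stain tin, 84 mm across, 105 mm high, loose; origin under its centre
- spray_can: yellow aerosol can, 65 mm across, 199 mm high, loose; origin under its centre
- mallet: carver's round wooden mallet standing on its head, 100 mm across, 240 mm high, loose; origin under its centre
- gouge: carving gouge lying on the bench between the mat and the boards, 250 mm long along its x, 29 mm thick, loose; origin at bench level, 25 mm from its middle
- offcut: pale wood offcut 110 x 60 x 35 mm, loose; origin under its centre

How it is judged (in metres and radians):
On the way, in this order (a step that is already met when the one before it is completed fails the run):
1. the thermometer lies flat on the mat, let go, trigger free (x of thermo_mid in the frame of mat between -0.09 and 0.09 m and y of thermo_mid in the frame of mat between -0.07 and 0.07 m and z of thermo_mid in the frame of mat between 0.014 and 0.031 m and linear speed of thermo below 0.02 m/s and angular speed of thermo below 0.2 rad/s and contact force between each of the arm, the fingers and thermo below 0.1 N and value of joint trigger below 0.002 m), for 0.2 s.
2. trigger squeezed, the thermometer looks at the blue resin: line of sight within 18 mm of its centre, lens 90 to 210 mm from it, within 20 degrees of square, held still for 1.5 s (value of joint trigger above 0.004 m and y of resin_blue in the frame of thermo_lens between 0.09 and 0.21 m and x of resin_blue in the frame of thermo_lens between -0.018 and 0.018 m and z of resin_blue in the frame of thermo_lens between -0.018 and 0.018 m and angle between the y axis of thermo_lens and the x axis of resin_blue, either way round below 0.35 rad and linear speed of thermo below 0.02 m/s and angular speed of thermo below 0.1 rad/s), for 1.5 s.
At the end, for the whole second after the job is handed in: the thermometer lies flat and at rest on the mat (its middle within 90 mm along the mat's x and 70 mm along its y of the mat's centre), let go, with the trigger free (all of step 1); the robot touches nothing.
It fails at once if a board or its rack is touched by robot or thermometer (contact force between any of the arm, the fingers, thermo and rack_blue above 0.5 N or contact force between any of the arm, the fingers, thermo and rack_amber above 0.5 N).
It fails at once if the thermometer is dropped or thrown (over 0.7 m/s out of the hand, a fall of about 25 mm) (linear speed of thermo above 0.7 m/s and contact force between each of the arm, the fingers and thermo below 0.1 N).
It fails at once if the thermometer is pressed or slammed on the mat with over 80 N (contact force between thermo and mat above 80 N).
It fails at once if a bystander is moved more than 30 mm (distance of any of tin_yellow, tin_green, spray_can, mallet, gouge, offcut from where it was at the start of the episode above 0.03 m).
It also fails if it takes over 72 s, if anything falls off the work surface, if the arm or the gripper's body presses on something with over 40 N, if the wrist force passes 120 N, or if a joint passes its speed limit or range.

## Robot

A 6-joint arm with a two-finger parallel gripper is mounted at the origin on the work surface. World frame = base frame: x ahead of the robot, y to its left, z up, the work surface at z = 0. Lengths are in mm, angles in degrees, forces in N, time in s.
With the tool pointing down it reaches from about 300 to 850 mm from the base axis. Payload 4.2 kg.
Tool frame: the origin (TCP) lies at the very end of the fingers, on their centre line; the grasp point (between the pads) lies 19 mm behind it (env.grip_depth is the distance from the TCP to the grasp point, in mm); z points along the fingers, y is the line along which they close (so a half turn about z gives the same grasp; the last joint's range is limited). The gripper opens to 91 mm and grips with 3 to 60 N. Pads are 32 mm wide; open, the fingers measure 118 mm over their backs; the gripper's body (76 mm by 178 mm) begins 60 mm behind the grasp point.
Start: joints at [67.38, 18.312, 89.639, -0, 72.044, -1.146], TCP at [210.503, 535.1, 213.976] pointing down, gripper open.
Joint ranges: [-177.97, 177.97], [-48.28, 115.42], [12.27, 149.76], [-77.06, 257.06], [2.81, 150.46], [-146.56, 146.56]. Speed limits (degrees/s): [147.25, 147.25, 180, 180, 180, 180].

## Interface

Orientations are given as [roll, pitch, yaw] about the fixed x, y, z axes, in that order (R = Rz(yaw) Ry(pitch) Rx(roll)).
In Python, from workcell import env, cams gives the robot as it stands.
- The arm moves only by the tool apply_moves, never from a script. Its argument "deltas" is a list of rows, each a list of 5 numbers: the shift along the tool's x, y, z in m, then the turn about the tool's z in rad, then the opening, from -1 (shut) to 1 (fully open), so that 0 is half open. In form: [[tx, ty, tz, roll, gripper], ...]. A call has 1 to 5 rows; each row is the pose to reach, as a shift and turn from the pose commanded when the call began, along the tool's axes at that moment; what a row does not reach only later rows make up. A row lasts 1/10 s, in which the tool goes at most 50 mm and 8.59 degrees, less where a joint would pass 70% of its speed; a pose out of reach is approached as far as the arm can. A call with a gripper value outside its range is refused whole. The fingers move at their own pace and stop on an object; "grip_force" is the grip in N (left out, the last holds). Time passes only in rows, so rows that repeat a pose let the fingers close. It gives the time, the measured TCP pose, the force, the opening and the grip force at its end, in the units of the state.
- env.state(): the state, without advancing time (a new reading comes with each control period).
- cams.grab_frame(name): name is "side" or "top"; returns the picture (420x560x3 uint8, blue, green, red); there is no depth.
- cams.get_calibration(name): a dict with "mtx" (3x3 intrinsics, pixels), "eye" and "attitude" of the camera in the world. Camera axes: x right, y down, z forward; pixel columns grow to the right and rows downward; lengths in mm; the calibration is good to about 2 mm. A picture is of the moment at which its call begins. get_calibration takes no time and is no camera call.
- env.job_done(): hands the job in; it is judged then, once.
The state is a dict: "time_s": time; "qpos": joint angles; "qvel": joint speeds; "effort": joint torques, N m; "ee_pos": TCP position; "ee_rot": TCP orientation; "force": force on the tool from outside, world axes, zero at the start; "torque": the same for the moment, N m; "gripper_width": finger opening in mm; "gripper_force": force on a finger pad.
Only numpy, scipy, OpenCV 4.12 (cv2) and the standard library are available. Lean on these libraries where they do the work, as an engineer would, in place of code of your own. Each camera call takes 0.05 s, during which the arm holds its last target. There are 200 camera calls.

## Working session

There is one attempt and no reset: what is moved stays moved. The work goes in short steps, Python scripts to look and compute and a tool call to move; the robot and the scene stay as the last step left them, time stands still between calls to the robot, and variables do not carry over. Pictures are saved under pics/ and viewed, at most 10 in all, crops included, and the job is handed in when it is done.

Besides the shell and the picture viewer there is one more tool, called as a command line: name --pt "numbers of a row" for each row, then --argument value for the rest. apply_moves: Moves the arm, as the interface text tells. Its arguments: {"type":"object","properties":{"deltas":{"type":"array"},"grip_force":{"type":"number"}},"required":["deltas"]}

```bash
mkdir -p pics; ls; python3 - <<'E'
from workcell import env, cams
import cv2
for n in ("top","side"):
    cv2.imwrite(f"pics/{n}0.png",cams.grab_frame(n)); c=cams.get_calibration(n); print(n,c)
print(env.state(), env.grip_depth)
E
```

```text
pics
top {'mtx': array([[402.82254207,   0.        , 283.60927934],
       [  0.        , 402.82254207, 205.14503052],
       [  0.        ,   0.        ,   1.        ]]), 'eye': array([ 424.3581876 ,   20.89468008, 1186.06301735]), 'attitude': array([-174.53157961,    0.93393694,  -90.75458117])}
side {'mtx': array([[501.84782142,   0.        , 278.6490681 ],
       [  0.        , 501.84782142, 213.93761861],
       [  0.        ,   0.        ,   1.        ]]), 'eye': array([ 420.26954619, -860.22051182,  819.64090751]), 'attitude': array([-127.2218629 ,    0.49940864,   -9.10959052])}
{'time_s': 0.1, 'qpos': array([ 6.73779427e+01,  1.83473980e+01,  8.97002664e+01, -2.23120336e-03,
        7.20412595e+01, -1.14598729e+00]), 'qvel': array([ 0.10367347, -0.12288295, -0.23129962,  0.07110052,  0.02134184,
       -0.06353165]), 'effort': array([ 1.20977766e-03, -4.13338137e+01, -2.32507968e+01,  7.28898891e-02,
        4.22875502e-02, -6.26549922e-05]), 'ee_pos': array([210.35524199, 534.66310287, 213.20438558]), 'ee_rot': array([-1.79911051e+02,  3.42531118e-04,  1.58524620e+02]), 'force': array([-0.29342545, -0.59935891, -0.59552024]), 'torque': array([0.00957237, 0.00920085, 0.00239556]), 'gripper_force': 0.0, 'gripper_width': 91.03544870546995} 18.8
```

View pics/top0.png

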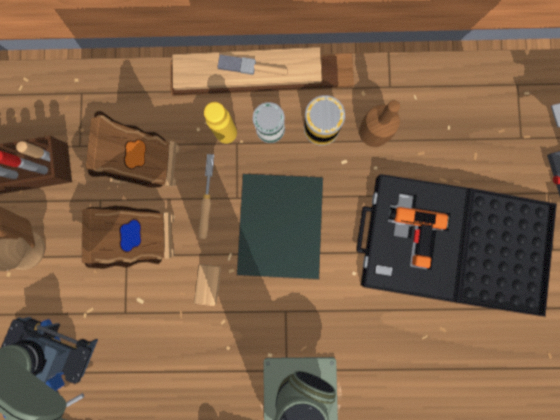

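View pics/side0.png

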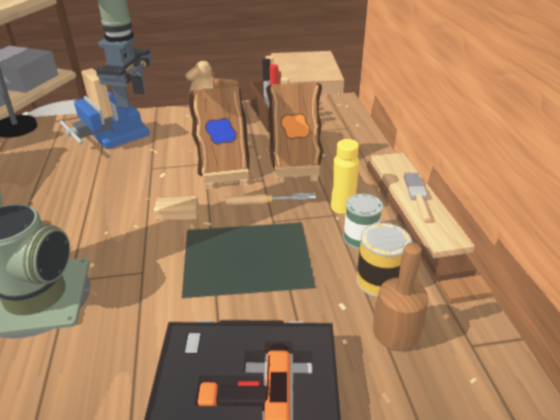

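The top view shows the case at about (415,245). The thermometer lies in it with its barrel at (420,217), looking left towards the boards. The blue knot is at (130,235) and the mat at (281,226). The tool only yaws, so the 25° downward pitch is the difficulty here. First I'll get positions.

```bash
cat > h.py <<'E'
import numpy as np, cv2
from workcell import env, cams
from scipy.spatial.transform import Rotation as R
def ray(n,uv):
    c=cams.get_calibration(n); d=np.linalg.inv(c["mtx"])@np.array([uv[0],uv[1],1.])
    return c["eye"], R.from_euler("xyz",c["attitude"],degrees=True).as_matrix()@d
def onz(n,uv,z):
    e,d=ray(n,uv); return e+d*(z-e[2])/d[2]
def tri(ut,us):
    (a,d),(b,f)=ray("top",ut),ray("side",us)
    s=np.linalg.lstsq(np.c_[d,-f],b-a,rcond=None)[0]
    return (a+s[0]*d+b+s[1]*f)/2, np.linalg.norm(a+s[0]*d-b-s[1]*f)
def hsv(im,lo,hi,box=None):
    m=cv2.inRange(cv2.cvtColor(im,cv2.COLOR_BGR2HSV),np.array(lo),np.array(hi))
    if box: x0,y0,x1,y1=box; k=np.zeros_like(m); k[y0:y1,x0:x1]=m[y0:y1,x0:x1]; m=k
    return m
def blobs(m,amin=15):
    cs=cv2.findContours(m,cv2.RETR_EXTERNAL,cv2.CHAIN_APPROX_NONE)[0]
    return sorted([c for c in cs if cv2.contourArea(c)>=amin],key=cv2.contourArea,reverse=True)
def rectw(n,c,z):   # min-area rectangle of a contour projected to height z
    p=np.array([onz(n,q,z)[:2] for q in c.reshape(-1,2)],np.float32)
    return cv2.minAreaRect(p)
ORANGE=((5,170,120),(20,255,255)); BLUE=((110,150,60),(130,255,255))
def cen(c): m=cv2.moments(c); return np.array([m["m10"],m["m01"]])/m["m00"]
E
python3 - <<'E'
from h import *
t=cv2.imread("pics/top0.png"); s=cv2.imread("pics/side0.png")
for c in blobs(hsv(t,*ORANGE,box=(370,180,470,290))):
    print("or",cv2.contourArea(c),cen(c),onz("top",cen(c),60)[:2],rectw("top",c,60))
for z in (0,):
    bt=[c for c in blobs(hsv(t,*BLUE,box=(100,200,160,270)))]; bs=[c for c in blobs(hsv(s,*BLUE,box=(190,100,250,160)))]
    print([cv2.contourArea(c) for c in bt],[cv2.contourArea(c) for c in bs],tri(cen(bt[0]),cen(bs[0])))
    # extremes: level y direction from leftmost/rightmost in both
    for f in (lambda c:c.reshape(-1,2)[c.reshape(-1,2)[:,1].argmin()],lambda c:c.reshape(-1,2)[c.reshape(-1,2)[:,1].argmax()]): print("top ext",f(bt[0]))
m=hsv(t,(60,60,20),(100,255,80),box=(220,160,340,290)); c=blobs(m)[0]; print("mat",cv2.contourArea(c),rectw("top",c,4))
z=[t[170:320,350:565],s[310:420,140:360]]
cv2.imwrite("pics/c0.png",np.vstack([cv2.resize(z[0],(800,560))]))
E
```

```text
or 242.5 [405.74364261 215.46666667] [ 498.4851358  -302.29696818] ((498.66357421875, -308.55712890625), (68.43607330322266, 41.4843635559082), 78.29983520507812)
or 160.5 [440.42263759 220.8317757 ] [ 482.17023478 -397.62275193] ((483.2398376464844, -396.0723571777344), (38.333900451660156, 42.31361770629883), 77.7605972290039)
or 144.0 [422.37037037 260.79166667] [ 372.68871443 -342.6565414 ] ((373.4007873535156, -342.14678955078125), (46.348636627197266, 28.958454132080078), 76.73021697998047)
[433.0] [422.5] (array([452.69437422, 436.9990263 , 143.28618062]), np.float64(1.8563995626867984))
top ext [131 221]
top ext [125 250]Traceback (most recent call last):
  File "<stdin>", line 10, in <module>
IndexError: list index out of range
```

```bash
python3 - <<'E'
from h import *
t=cv2.imread("pics/top0.png"); s=cv2.imread("pics/side0.png")
b=blobs(hsv(t,*ORANGE,box=(370,180,470,290)))
print("barrel",rectw("top",np.vstack(b[:2]),60))
print(t[230,280],cv2.cvtColor(t,cv2.COLOR_BGR2HSV)[230,280])
v=cv2.cvtColor(t,cv2.COLOR_BGR2HSV); h0=v[230,280].astype(int)
m=hsv(t,np.clip(h0-[15,80,25],0,255).tolist(),np.clip(h0+[15,80,25],0,255).tolist(),box=(220,160,340,290)); c=blobs(m)[0]; print("mat",cv2.contourArea(c),rectw("top",c,4))
a=cv2.resize(t[180:300,75:235],(800,600),interpolation=cv2.INTER_CUBIC)
cv2.imwrite("pics/c1.png",a)
cv2.imwrite("pics/c0.png",cv2.resize(t[170:320,355:560],(800,585),interpolation=cv2.INTER_CUBIC))
E
```

```text
barrel ((491.7640075683594, -344.51495361328125), (142.70790100097656, 42.3306884765625), 80.5880126953125)
[65 68 52] [84 60 68]
mat 7704.0 ((478.73663330078125, 50.431556701660156), (232.87013244628906, 293.0580139160156), 86.45533752441406)
```

View pics/c0.png

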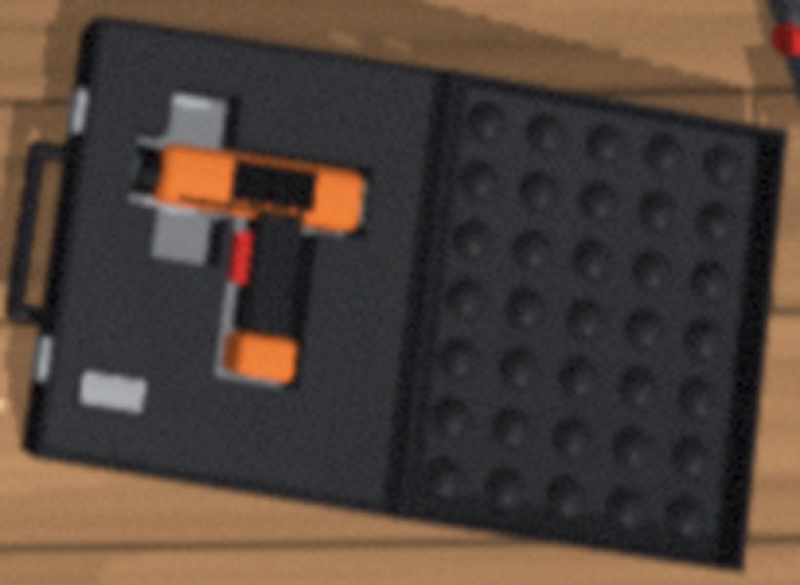

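View pics/c1.png

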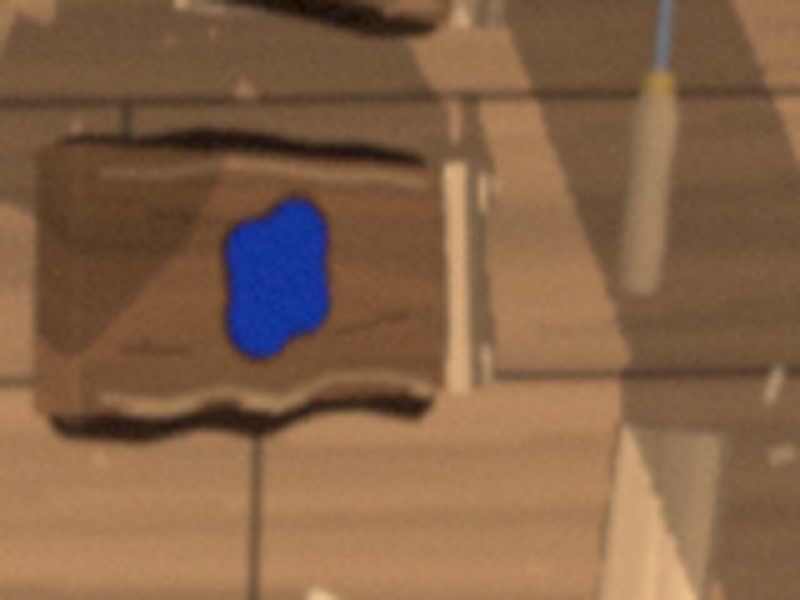

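The crops show the case yawed about 9°: in the case crop the barrel runs from its black nose (145,170) to its tail (365,205), the notches are at (195,115) and (183,235), the red trigger is at (240,255) and the butt at (262,358). The board crop shows the rack's lip running vertically from (457,162) to (460,390), so the board faces -y almost exactly.

Plan for the pitch:
1. Lay the thermometer on the mat, as the task asks.
2. Set it 20 mm back in the foam cut-out so it rests nose-down.
3. Grip the handle while it leans like that.

```bash
cat >> h.py <<'E'
def plan(*wps):   # wps: (x,y,z,yaw) world; prints tool-frame deltas leg by leg from the measured pose
    st=env.state(); p=st["ee_pos"]; M=R.from_euler("xyz",[180,0,st["ee_rot"][2]],degrees=True)
    for w in wps:
        N=R.from_euler("xyz",[180,0,w[3]],degrees=True)
        d=M.inv().apply(np.array(w[:3])-p)/1000; r=(M.inv()*N).as_rotvec()[2]
        print(w,"->",np.round(d,4).tolist(),round(float(r),4)); p,M=np.array(w[:3]),N
E
python3 - <<'E'
from h import *
plan((250,330,260,119),(330,120,260,81),(410,-90,200,80.8),(500.2,-297.5,130,80.8))
E
```

```text
(250, 330, 260, 119) -> [-0.1118, -0.1759, -0.0468] 0.6898
(330, 120, 260, 81) -> [-0.2225, -0.0318, -0.0] 0.6632
(410, -90, 200, 80.8) -> [-0.1949, 0.1119, 0.06] 0.0035
(500.2, -297.5, 130, 80.8) -> [-0.1904, 0.1222, 0.07] 0.0
```

apply_moves --pt "-0.112 -0.176 -0.047 0.69 1" --pt "-0.112 -0.176 -0.047 0.69 1" --pt "-0.112 -0.176 -0.047 0.69 1" --pt "-0.112 -0.176 -0.047 0.69 1" --pt "-0.112 -0.176 -0.047 0.69 1"

```text
time_s: 0.6
ee_pos: [250.3, 326.6, 261.9]
ee_rot: [180.0, 0.1, 118.6]
force: [0.3, 0.4, 0.3]
gripper_width: 91.1
gripper_force: 0.0
```

apply_moves --pt "-0.2225 -0.032 0 0.663 1" --pt "-0.2225 -0.032 0 0.663 1" --pt "-0.2225 -0.032 0 0.663 1" --pt "-0.2225 -0.032 0 0.663 1" --pt "-0.2225 -0.032 0 0.663 1"

```text
time_s: 1.1
ee_pos: [330.3, 117.2, 260.8]
ee_rot: [180.0, 0.1, 80.6]
force: [-0.2, 0.1, -0.3]
gripper_width: 91.3
gripper_force: 0.0
```

apply_moves --pt "-0.195 0.112 0.06 0.0035 1" --pt "-0.195 0.112 0.06 0.0035 1" --pt "-0.195 0.112 0.06 0.0035 1" --pt "-0.195 0.112 0.06 0.0035 1" --pt "-0.195 0.112 0.06 0.0035 1"

```text
time_s: 1.6
ee_pos: [410.4, -92.7, 199.9]
ee_rot: [-179.9, 0.0, 80.7]
force: [0.3, 0.9, -0.1]
gripper_width: 91.4
gripper_force: 0.0
```

```bash
python3 - <<'E'
from h import *
plan((500.2,-297.5,120,80.8),(500.2,-297.5,24,80.8))
E
```

```text
(500.2, -297.5, 120, 80.8) -> [-0.1875, 0.1219, 0.0799] -0.0024
(500.2, -297.5, 24, 80.8) -> [0.0, -0.0, 0.096] 0.0
```

apply_moves --pt "-0.1875 0.122 0.08 0 0.45" --pt "-0.1875 0.122 0.08 0 0.45" --pt "-0.1875 0.122 0.08 0 0.45" --pt "-0.1875 0.122 0.08 0 0.45" --pt "-0.1875 0.122 0.08 0 0.45" --grip_force 20

```text
time_s: 2.1
ee_pos: [501.0, -296.9, 119.2]
ee_rot: [-179.9, -0.0, 80.7]
force: [-0.3, -0.5, 0.3]
gripper_width: 65.9
gripper_force: 0.0
```

```bash
python3 - <<'E'
from h import *
t=cams.grab_frame("top"); s=cams.grab_frame("side"); print(env.state()["ee_pos"],env.state()["gripper_width"])
a=cv2.resize(t[180:300,355:515],(533,400)); b=cv2.resize(s[250:420,140:366],(533,400)); cv2.imwrite("pics/p1.png",np.hstack([a[:,66:466],b[:,66:466]]))
E
```

```text
[ 501.17406387 -297.86630794  117.9898762 ] 65.99686761060887
```

View pics/p1.png

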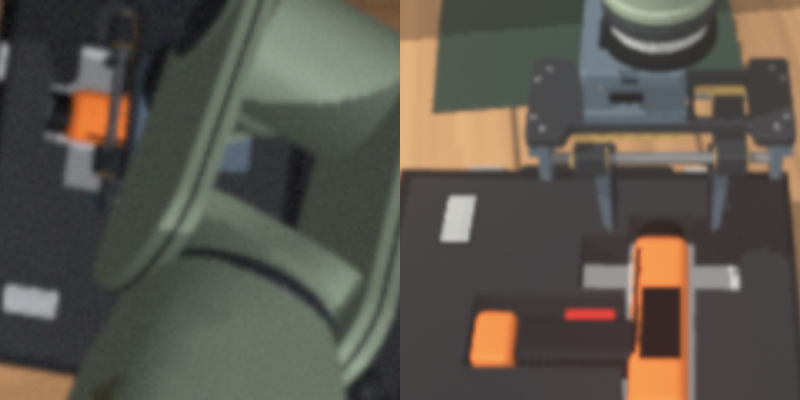

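In the side half the fingers at (607,230) and (716,228) straddle the barrel, centred at about (662,275), over the notches. Descending.

apply_moves --pt "0 0 0.03 0 0.45" --pt "0 0 0.06 0 0.45" --pt "0 0 0.08 0 0.45" --pt "0 0 0.094 0 0.45" --pt "0 0 0.094 0 0.45"

```text
time_s: 2.7
ee_pos: [500.2, -295.4, 25.7]
ee_rot: [-180.0, 0.1, 80.8]
force: [-0.8, -6.1, -3.4]
gripper_width: 66.4
gripper_force: 3.3
```

apply_moves --pt "0 0 0 0 -0.3" --pt "0 0 0 0 -0.3" --pt "0 0 0 0 -0.3" --pt "0 0 0 0 -0.3" --pt "0 0 0 0 -0.3" --grip_force 25

```text
time_s: 3.2
ee_pos: [502.0, -295.6, 27.7]
ee_rot: [179.8, 0.1, 80.8]
force: [1.9, -5.5, -1.4]
gripper_width: 44.4
gripper_force: 26.1
```

apply_moves --pt "0 0 -0.01 0 -0.3" --pt "0 0 -0.03 0 -0.3" --pt "0 0 -0.06 0 -0.3" --pt "0 0 -0.1 0 -0.3" --pt "0 0 -0.13 0 -0.3"

```text
time_s: 3.7
ee_pos: [500.3, -293.3, 158.4]
ee_rot: [-180.0, -0.1, 80.8]
force: [0.9, -0.8, -2.9]
gripper_width: 44.1
gripper_force: 25.0
```

```bash
python3 - <<'E'
from h import *
t=cams.grab_frame("top"); s=cams.grab_frame("side"); print(env.state()["ee_pos"],env.state()["gripper_width"],env.state()["force"])
a=cv2.resize(t[180:300,355:515],(533,400)); b=cv2.resize(s[200:420,140:433],(533,400)); cv2.imwrite("pics/p2.png",np.hstack([a[:,66:466],b[:,66:466]]))
plan((420,-80,150,80.8),(445,50,100,90),(445,50,24,90))
E
```

```text
[ 502.54161654 -294.74587333  161.02840072] 44.08490575959304 [ 8.13493320e-01  1.76104451e-03 -2.50077203e+00]
(420, -80, 150, 80.8) -> [0.1988, -0.1157, 0.011] 0.0005
(445, 50, 100, 90) -> [0.1323, 0.0039, 0.05] -0.1606
(445, 50, 24, 90) -> [0.0, -0.0, 0.076] 0.0
```

View pics/p2.png

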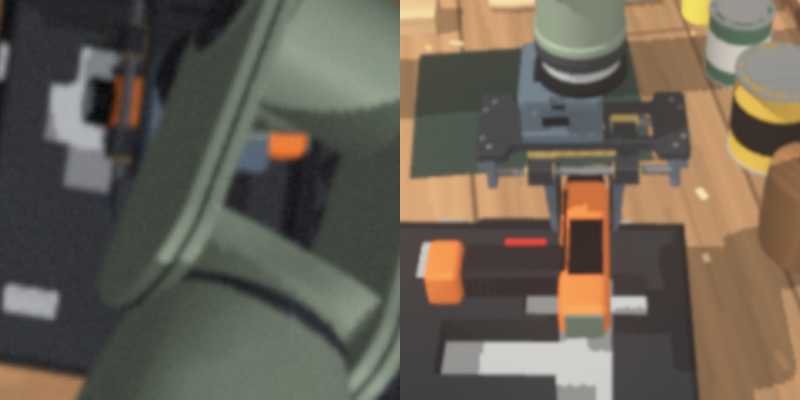

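The thermometer is out, held level: in the side half the barrel is at (587,250) and the butt at (445,270), and the empty cut-out shows behind it. Carrying it to the mat at the same yaw.

```bash
python3 - <<'E'
from h import *
plan((515,-110,150,80.8),(541,80,90,80.8),(541,80,22,80.8),(541,80,11,80.8))
E
```

```text
(515, -110, 150, 80.8) -> [0.1844, -0.0172, 0.011] 0.0005
(541, 80, 90, 80.8) -> [0.1917, -0.0047, 0.06] 0.0
(541, 80, 22, 80.8) -> [0.0, -0.0, 0.068] 0.0
(541, 80, 11, 80.8) -> [0.0, -0.0, 0.011] 0.0
```

apply_moves --pt "0.03 -0.003 0.002 0 -0.3" --pt "0.075 -0.007 0.005 0 -0.3" --pt "0.12 -0.012 0.008 0 -0.3" --pt "0.16 -0.015 0.01 0 -0.3" --pt "0.184 -0.017 0.011 0 -0.3"

```text
time_s: 4.3
ee_pos: [511.1, -106.5, 143.5]
ee_rot: [-179.7, -0.1, 80.9]
force: [0.5, -0.2, -3.2]
gripper_width: 44.1
gripper_force: 25.0
```

apply_moves --pt "0.04 -0.001 0.012 0 -0.3" --pt "0.085 -0.002 0.028 0 -0.3" --pt "0.13 -0.003 0.042 0 -0.3" --pt "0.17 -0.004 0.054 0 -0.3" --pt "0.192 -0.005 0.06 0 -0.3"

```text
time_s: 4.8
ee_pos: [536.5, 83.3, 82.8]
ee_rot: [-179.7, 0.0, 80.9]
force: [0.0, -0.9, -2.7]
gripper_width: 43.8
gripper_force: 25.0
```

apply_moves --pt "0 0 0.02 0 -0.3" --pt "0 0 0.04 0 -0.3" --pt "0 0 0.055 0 -0.3" --pt "0 0 0.065 0 -0.3" --pt "0 0 0.068 0 -0.3"

```text
time_s: 5.3
ee_pos: [537.0, 80.2, 15.8]
ee_rot: [-179.7, 0.1, 80.8]
force: [0.0, 0.0, -2.9]
gripper_width: 44.4
gripper_force: 25.0
```

apply_moves --pt "0 0 0.002 0 -0.3" --pt "0 0 0.004 0 -0.3" --pt "0 0 0.005 0 -0.3" --pt "0 0 0.005 0 -0.3" --pt "0 0 0.005 0 -0.3"

```text
time_s: 5.8
ee_pos: [539.4, 80.2, 13.4]
ee_rot: [180.0, -0.0, 80.8]
force: [0.1, -0.7, -2.6]
gripper_width: 44.1
gripper_force: 25.0
```

apply_moves --pt "0 0 0.002 0 -0.3" --pt "0 0 0.003 0 -0.3" --pt "0 0 0.004 0 -0.3" --pt "0 0 0.004 0 -0.3" --pt "0 0 0.004 0 -0.3"

```text
time_s: 6.3
ee_pos: [539.6, 80.3, 11.7]
ee_rot: [179.9, -0.0, 80.8]
force: [-3.8, -0.2, 16.6]
gripper_width: 43.9
gripper_force: 25.0
```

apply_moves --pt "0 0 -0.001 0 -0.3" --pt "0 0 -0.001 0 0.45" --pt "0 0 -0.001 0 0.45" --pt "0 0 -0.001 0 0.45" --pt "0 0 -0.001 0 0.45"

```text
time_s: 6.8
ee_pos: [539.1, 80.1, 9.7]
ee_rot: [-180.0, 0.0, 80.8]
force: [-0.3, -0.1, 0.1]
gripper_width: 66.3
gripper_force: 0.0
```

apply_moves --pt "0 0 -0.01 0 0.45" --pt "0 0 -0.04 0 0.45" --pt "0 0 -0.08 0 0.45" --pt "0 0 -0.12 0 0.45" --pt "0 0 -0.12 0 0.45"

```text
time_s: 7.3
ee_pos: [543.0, 80.7, 136.3]
ee_rot: [179.3, -0.2, 80.8]
force: [0.3, 0.0, -0.2]
gripper_width: 66.0
gripper_force: 0.0
```

```bash
cat >> h.py <<'E'
def look(name,tb,sb):   # side-by-side crops of top and side, 400x400 each
    t,s=cams.grab_frame("top"),cams.grab_frame("side")
    f=lambda i,b:cv2.resize(i[b[1]:b[3],b[0]:b[2]],(400,400),interpolation=cv2.INTER_CUBIC)
    cv2.imwrite(f"pics/{name}.png",np.hstack([f(t,tb),f(s,sb)])); return t,s
E
python3 - <<'E'
from h import *
t,s=look("p3",(220,160,340,280),(160,190,340,370))
st=env.state(); print(st["ee_pos"],st["gripper_width"],st["force"])
for c in blobs(hsv(t,*ORANGE,box=(220,160,340,280))): print(cv2.contourArea(c),cen(c),onz("top",cen(c),44)[:2],rectw("top",c,44))
for c in blobs(hsv(s,*ORANGE,box=(160,190,340,370))): print("s",cv2.contourArea(c),cen(c),onz("side",cen(c),44)[:2])
E
```

```text
[539.56487586  80.22808692 131.27297104] 66.59743515020365 [-0.32739599  0.2224152   0.28290014]
159.0 [305.02620545 209.65932914] [520.15276421 -22.64877844] ((521.6547241210938, -20.063745498657227), (42.54369354248047, 42.78993606567383), 81.02843475341797)
s 200.5 [271.1446384  241.67082294] [540.3437238   44.25528599]
s 111.5 [218.1554559  262.86696562] [410.9867415   -8.79393425]
```

View pics/p3.png

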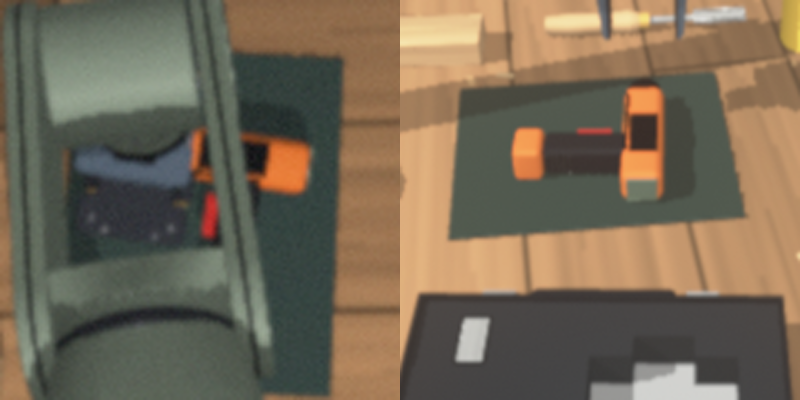

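Step 1 looks met: the side half shows the thermometer flat on the mat, barrel at (643,145) and butt at (527,152), with the arm clear. Next I regrip the barrel 20 mm further forward, to set it back in the cut-out leaning nose-down.

```bash
python3 - <<'E'
from h import *
plan((542.6,99.9,50,80.8),(542.6,99.9,12,80.8))
E
```

```text
(542.6, 99.9, 50, 80.8) -> [0.0199, -0.0001, 0.0813] 0.0001
(542.6, 99.9, 12, 80.8) -> [0.0, -0.0, 0.038] 0.0
```

apply_moves --pt "0.02 0 0.02 0 0.45" --pt "0.02 0 0.06 0 0.45" --pt "0.02 0 0.09 0 0.45" --pt "0.02 0 0.112 0 0.45" --pt "0.02 0 0.119 0 0.45"

```text
time_s: 7.9
ee_pos: [539.1, 99.4, 7.2]
ee_rot: [-179.5, 0.1, 80.8]
force: [-0.3, 0.6, 1.1]
gripper_width: 66.3
gripper_force: 0.0
```

apply_moves --pt "0 0 0 0 -0.3" --pt "0 0 0 0 -0.3" --pt "0 0 0 0 -0.3" --pt "0 0 0 0 -0.3" --pt "0 0 0 0 -0.3" --grip_force 25

```text
time_s: 8.4
ee_pos: [543.1, 100.1, 12.1]
ee_rot: [179.9, -0.1, 80.8]
force: [-0.6, 0.3, 4.2]
gripper_width: 43.9
gripper_force: 25.0
```

apply_moves --pt "0 0 -0.01 0 -0.3" --pt "0 0 -0.03 0 -0.3" --pt "0 0 -0.06 0 -0.3" --pt "0 0 -0.1 0 -0.3" --pt "0 0 -0.14 0 -0.3"

```text
time_s: 8.9
ee_pos: [541.5, 99.9, 152.3]
ee_rot: [-179.9, 0.0, 80.8]
force: [1.1, 0.4, -3.5]
gripper_width: 44.2
gripper_force: 25.0
```

```bash
python3 - <<'E'
from h import *
st=env.state(); print(st["ee_pos"],st["gripper_width"],st["force"],st["torque"])
plan((522,-98,150,80.8),(501.3,-295.2,120,80.8),(501.3,-295.2,75,80.8))
E
```

```text
[541.50832769  99.86091813 152.278861  ] 44.1645089238562 [ 1.14095832  0.42335624 -3.49720356] [ 0.1404947 -0.1399037  0.0315183]
(522, -98, 150, 80.8) -> [-0.1984, 0.0124, 0.0023] -0.0
(501.3, -295.2, 120, 80.8) -> [-0.198, 0.0111, 0.03] 0.0
(501.3, -295.2, 75, 80.8) -> [0.0, -0.0, 0.045] 0.0
```

apply_moves --pt "-0.03 0.002 0 0 -0.3" --pt "-0.075 0.005 0.001 0 -0.3" --pt "-0.12 0.008 0.002 0 -0.3" --pt "-0.165 0.01 0.002 0 -0.3" --pt "-0.198 0.012 0.002 0 -0.3"

```text
time_s: 9.4
ee_pos: [521.4, -99.6, 149.2]
ee_rot: [-180.0, 0.0, 80.7]
force: [1.1, -0.5, -3.1]
gripper_width: 43.6
gripper_force: 25.0
```

apply_moves --pt "-0.04 0.002 0.006 0 -0.3" --pt "-0.085 0.005 0.013 0 -0.3" --pt "-0.13 0.007 0.02 0 -0.3" --pt "-0.175 0.01 0.026 0 -0.3" --pt "-0.198 0.011 0.03 0 -0.3"

```text
time_s: 9.9
ee_pos: [500.7, -297.8, 118.6]
ee_rot: [-180.0, 0.0, 80.7]
force: [0.3, 1.1, -3.1]
gripper_width: 43.9
gripper_force: 25.0
```

apply_moves --pt "0 0 0.01 0 -0.3" --pt "0 0 0.02 0 -0.3" --pt "0 0 0.03 0 -0.3" --pt "0 0 0.035 0 -0.3" --pt "0 0 0.035 0 -0.3"

```text
time_s: 10.4
ee_pos: [501.3, -293.3, 82.9]
ee_rot: [-179.9, -0.1, 80.9]
force: [-0.3, -0.2, -2.5]
gripper_width: 43.9
gripper_force: 25.0
```

```bash
python3 - <<'E'
from h import *
t,s=cams.grab_frame("top"),cams.grab_frame("side")
st=env.state(); print(st["ee_pos"],st["gripper_width"],st["force"],st["torque"])
plan((501.3,-295.2,75,80.8))
for c in blobs(hsv(t,*ORANGE,box=(340,160,520,320))): print(cv2.contourArea(c),cen(c))
for c in blobs(hsv(s,*ORANGE,box=(120,250,380,420))): print("s",cv2.contourArea(c),cen(c))
E
```

```text
[ 502.10948496 -294.07811685   84.06988568] 44.08345775366443 [ 0.25164064 -0.20094381 -3.12488093] [ 0.08493985 -0.15189941 -0.00658698]
(501.3, -295.2, 75, 80.8) -> [-0.0012, -0.0006, 0.0091] 0.0011
43.5 [451.8045977  225.96551724]
s 738.5 [278.86165651 372.3507109 ]
s 385.5 [204.37613489 389.71854734]
```

apply_moves --pt "-0.001 0 0.006 0 -0.3" --pt "-0.001 0 0.012 0 -0.3" --pt "-0.001 0 0.016 0 -0.3" --pt "-0.001 0 0.02 0 -0.3" --pt "-0.001 0 0.02 0 -0.3" --grip_force 12

```text
time_s: 11.0
ee_pos: [501.7, -295.8, 63.7]
ee_rot: [180.0, 0.0, 80.8]
force: [1.5, -0.2, 0.3]
gripper_width: 44.0
gripper_force: 12.0
```

apply_moves --pt "0 0 0.003 0 -0.3" --pt "0 0 0.006 0 -0.3" --pt "0 0 0.009 0 -0.3" --pt "0 0 0.011 0 -0.3" --pt "0 0 0.012 0 -0.3"

```text
time_s: 11.5
ee_pos: [501.6, -295.6, 51.7]
ee_rot: [180.0, -0.0, 80.8]
force: [2.3, 0.1, 2.2]
gripper_width: 44.3
gripper_force: 12.0
```

apply_moves --pt "0 0 0.003 0 -0.3" --pt "0 0 0.006 0 -0.3" --pt "0 0 0.009 0 -0.3" --pt "0 0 0.012 0 -0.3" --pt "0 0 0.013 0 -0.3"

```text
time_s: 12.0
ee_pos: [501.3, -295.5, 38.4]
ee_rot: [-180.0, -0.0, 80.8]
force: [1.8, 2.4, 1.2]
gripper_width: 44.0
gripper_force: 12.0
```

apply_moves --pt "0 0 0.001 0 -0.3" --pt "0 0 0.002 0 -0.3" --pt "0 0 0.003 0 -0.3" --pt "0 0 0.004 0 -0.3" --pt "0 0 0.005 0 -0.3"

```text
time_s: 12.5
ee_pos: [501.3, -295.7, 33.8]
ee_rot: [-180.0, -0.0, 80.8]
force: [2.2, -0.3, 0.9]
gripper_width: 44.3
gripper_force: 12.0
```

apply_moves --pt "0 0 0.001 0 -0.3" --pt "0 0 0.002 0 -0.3" --pt "0 0 0.003 0 -0.3" --pt "0 0 0.004 0 -0.3" --pt "0 0 0.004 0 -0.3"

```text
time_s: 13.0
ee_pos: [501.7, -295.9, 31.9]
ee_rot: [179.9, 0.0, 80.8]
force: [-1.6, 2.0, 13.1]
gripper_width: 44.6
gripper_force: 12.1
```

The nose is on the floor of the cut-out, at a pitch of about 19°. Releasing and checking.

apply_moves --pt "0 0 -0.001 0 -0.3" --pt "0 0 -0.001 0 -0.1" --pt "0 0 -0.001 0 0.1" --pt "0 0 -0.001 0 0.45" --pt "0 0 -0.001 0 0.45"

```text
time_s: 13.5
ee_pos: [501.2, -295.6, 30.5]
ee_rot: [-180.0, -0.0, 80.8]
force: [-0.7, -0.1, 0.8]
gripper_width: 63.2
gripper_force: 0.2
```

apply_moves --pt "0 0 -0.01 0 0.45" --pt "0 0 -0.04 0 0.45" --pt "0 0 -0.08 0 0.45" --pt "0 0 -0.12 0 0.45" --pt "0 0 -0.13 0 0.45"

```text
time_s: 14.0
ee_pos: [503.9, -296.9, 166.4]
ee_rot: [179.5, 0.2, 80.8]
force: [1.4, 0.5, -1.0]
gripper_width: 66.1
gripper_force: 0.0
```

apply_moves --pt "0.05 0 -0.01 -0.14 0.9" --pt "0.1 0 -0.01 -0.28 0.9" --pt "0.15 0 -0.01 -0.42 0.9" --pt "0.2 0 -0.01 -0.56 0.9" --pt "0.2 0 -0.01 -0.7 0.9"

```text
time_s: 14.5
ee_pos: [533.6, -92.7, 170.9]
ee_rot: [179.9, -0.1, 121.6]
force: [-0.9, -1.1, 0.7]
gripper_width: 86.6
gripper_force: 0.0
```

```bash
python3 - <<'E'
from h import *
t,s=look("p4",(365,180,485,300),(130,290,390,420))
st=env.state(); print(st["ee_pos"],st["ee_rot"],st["gripper_width"],st["force"])
for c in blobs(hsv(t,*ORANGE,box=(365,160,520,320))): print(cv2.contourArea(c),cen(c),cv2.boxPoints(cv2.minAreaRect(c)).round(1).tolist())
for c in blobs(hsv(s,*ORANGE,box=(120,250,380,420))): print("s",cv2.contourArea(c),cen(c),cv2.boxPoints(cv2.minAreaRect(c)).round(1).tolist())
E
```

```text
[533.3632117  -96.59347931 170.80410072] [-1.79969951e+02 -2.97904144e-02  1.21073733e+02] 86.65764871700316 [ 0.47362729  0.24420618 -0.47297683]
243.5 [412.41067762 215.98767967] [[401.5, 221.89999389648438], [403.3999938964844, 206.89999389648438], [430.6000061035156, 210.3000030517578], [428.70001220703125, 225.3000030517578]]
203.0 [450.07963875 220.80952381] [[440.3999938964844, 227.39999389648438], [443.20001220703125, 211.0], [458.70001220703125, 213.60000610351562], [456.0, 230.0]]
148.0 [431.69031532 262.45382883] [[424.0, 268.0], [424.0, 256.0], [439.0, 256.0], [439.0, 268.0]]
s 553.0 [277.70916215 385.48342375] [[264.0, 357.0], [289.0, 357.0], [289.0, 413.0], [264.0, 413.0]]
s 445.0 [204.72022472 394.65992509] [[193.60000610351562, 409.70001220703125], [196.5, 377.0], [214.6999969482422, 378.70001220703125], [211.6999969482422, 411.29998779296875]]
```

View pics/p4.png

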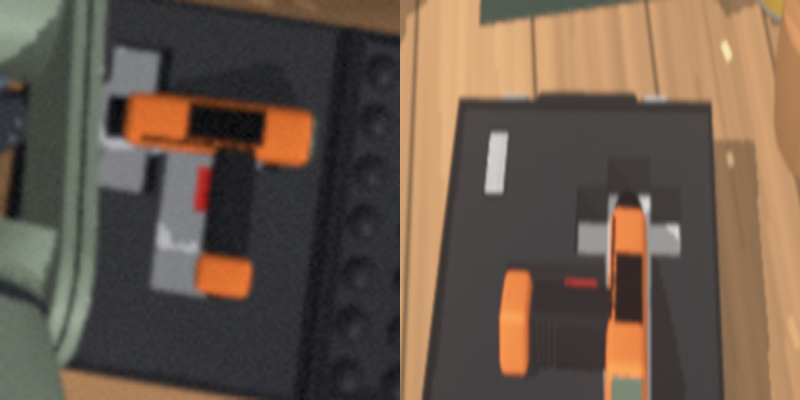

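The thermometer stays leaning: the top half shows the nose at (118,118) in the notch area and the tail at (310,138), and the side half shows the raised tail large at (628,390). Checking the tail and trigger positions against my model (pitch 20°).

```bash
python3 - <<'E'
from h import *
t=cams.grab_frame("top"); s=cams.grab_frame("side")
print("tail end",onz("top",(457.4,221.8),112)," expect 481.1 -421.6")
hs=lambda im,b: max(blobs(hsv(im,(0,150,90),(4,255,255),box=b)+hsv(im,(172,150,90),(180,255,255),box=b),4),key=cv2.contourArea)
a=hs(t,(365,200,470,290)); b=hs(s,(180,340,300,400)); print("red",cen(a),cen(b),tri(cen(a),cen(b)), cv2.boundingRect(a),cv2.boundingRect(b))
u=np.array([.16,.987]); x=np.array([.987,-.16]); L=np.array([501.5,-295.6])
f=lambda y,z,xx: np.r_[L+(66+(y-86)*np.cos(.349)+(z-26)*np.sin(.349)-66)*u+xx*x, 51-(y-86)*np.sin(.349)+(z-26)*np.cos(.349)]
print("exp trig top",f(22,29,-52),"butt top",f(-1,40,-120)); 
print("butt top meas",onz("top",(431.5,262),f(-1,40,-120)[2]))
print("grasp",L+(-15-66)*u-52*x)
p=L+(-15-66)*u-52*x
plan((460,-230,170,160),(p[0],p[1],150,170.8),(p[0],p[1],62,170.8))
E
```

```text
tail end [ 476.30447876 -422.86993435  112.        ]  expect 481.1 -421.6
red [425.46 236.44] [248.  381.5] (array([ 441.01351583, -349.11284159,   75.51080212]), np.float64(3.4932522213937878)) (424, 231, 4, 12) (238, 381, 20, 2)
exp trig top [ 440.71745692 -345.6273876    75.70447428] butt top [ 370.74515175 -352.36722015   93.90638089]
butt top meas [ 370.74221804 -355.82245487   93.90638089]
grasp [ 437.216 -367.227]
(460, -230, 170, 160) -> [-0.0756, -0.1303, 0.0008] -0.6851
(np.float64(437.216), np.float64(-367.22700000000003), 150, 170.8) -> [-0.0255, -0.1367, 0.02] -0.1885
(np.float64(437.216), np.float64(-367.22700000000003), 62, 170.8) -> [0.0, -0.0, 0.088] 0.0
```

The model agrees within about 3 mm. Grasping the handle there.

apply_moves --pt "-0.016 -0.027 0 -0.14 1" --pt "-0.032 -0.054 0 -0.28 1" --pt "-0.048 -0.08 0 -0.42 1" --pt "-0.064 -0.11 0 -0.56 1" --pt "-0.0756 -0.13 0.001 -0.685 1"

```text
time_s: 15.2
ee_pos: [459.1, -232.6, 169.9]
ee_rot: [-180.0, -0.0, 160.1]
force: [0.9, 0.1, -0.5]
gripper_width: 91.3
gripper_force: 0.0
```

apply_moves --pt "-0.005 -0.03 0.004 -0.1 1" --pt "-0.01 -0.06 0.008 -0.188 1" --pt "-0.015 -0.09 0.012 -0.188 1" --pt "-0.02 -0.12 0.016 -0.188 1" --pt "-0.0255 -0.138 0.02 -0.188 1"

```text
time_s: 15.7
ee_pos: [436.5, -371.3, 149.6]
ee_rot: [-180.0, -0.0, 170.6]
force: [-0.1, 1.4, 0.6]
gripper_width: 91.2
gripper_force: 0.0
```

```bash
python3 - <<'E'
from h import *
cams.grab_frame("top"); plan((437.2,-368.5,62,170.8)); print(env.state()["ee_pos"])
E
```

```text
(437.2, -368.5, 62, 170.8) -> [0.0004, 0.0047, 0.0868] -0.0035
[ 436.78482901 -373.19314181  148.83052736]
```

apply_moves --pt "0 0.001 0.015 0 1" --pt "0 0.001 0.03 0 1" --pt "0 0.001 0.042 0 1" --pt "0 0.001 0.045 0 1" --pt "0 0.001 0.045 0 1"

```text
time_s: 16.25
ee_pos: [438.0, -367.1, 104.5]
ee_rot: [180.0, -0.0, 170.9]
force: [-0.1, 0.6, 0.4]
gripper_width: 91.1
gripper_force: 0.0
```

```bash
python3 - <<'E'
from h import *
cams.grab_frame("top"); plan((437.2,-368.5,62,170.8)); print(env.state()["ee_pos"])
E
```

```text
(437.2, -368.5, 62, 170.8) -> [0.001, -0.0013, 0.0432] 0.002
[ 438.3741285  -367.36726907  105.16390291]
```

apply_moves --pt "0 -0.001 0.012 0 1" --pt "0 -0.001 0.025 0 1" --pt "0 -0.001 0.036 0 1" --pt "0 -0.001 0.042 0 1" --pt "0 -0.001 0.042 0 1"

```text
time_s: 16.8
ee_pos: [437.3, -367.7, 61.5]
ee_rot: [179.9, -0.1, 170.9]
force: [-0.8, 0.5, 0.5]
gripper_width: 91.0
gripper_force: 0.0
```

apply_moves --pt "0 0 0 0 0.4" --pt "0 0 0 0 0.2" --pt "0 0 0 0 0.1" --pt "0 0 0 0 -0.1" --pt "0 0 0 0 -0.3" --grip_force 15

```text
time_s: 17.3
ee_pos: [438.1, -368.4, 63.2]
ee_rot: [-180.0, 0.0, 170.9]
force: [-0.6, -0.3, -0.7]
gripper_width: 54.3
gripper_force: 0.0
```

apply_moves --pt "0 0 0 0 -0.4" --pt "0 0 0 0 -0.4" --pt "0 0 0 0 -0.4"

```text
time_s: 17.6
ee_pos: [438.1, -368.4, 63.1]
ee_rot: [-180.0, 0.0, 170.9]
force: [-1.0, -0.8, 1.2]
gripper_width: 43.1
gripper_force: 13.9
```

apply_moves --pt "0 0 0 0 -0.4" --pt "0 0 0 0 -0.4" --pt "0 0 0 0 -0.4" --grip_force 20

```text
time_s: 17.9
ee_pos: [438.1, -368.3, 63.1]
ee_rot: [180.0, 0.0, 170.9]
force: [0.7, 0.2, 1.5]
gripper_width: 42.6
gripper_force: 18.6
```

apply_moves --pt "0 0 -0.003 0 -0.4" --pt "0 0 -0.01 0 -0.4" --pt "0 0 -0.02 0 -0.4" --pt "0 0 -0.035 0 -0.4" --pt "0 0 -0.05 0 -0.4"

```text
time_s: 18.4
ee_pos: [437.8, -368.2, 113.8]
ee_rot: [180.0, -0.0, 170.9]
force: [0.6, -0.2, -3.2]
gripper_width: 42.8
gripper_force: 18.6
```

It is held and lifted, still wedged (width 42.7). Lifting further and measuring the pitch.

apply_moves --pt "0 0.02 -0.015 0 -0.4" --pt "0 0.05 -0.035 0 -0.4" --pt "0 0.09 -0.06 0 -0.4" --pt "0 0.125 -0.08 0 -0.4" --pt "0 0.15 -0.09 0 -0.4"

```text
time_s: 18.9
ee_pos: [462.3, -218.5, 205.6]
ee_rot: [-180.0, 0.2, 171.0]
force: [1.3, -0.2, -3.4]
gripper_width: 42.7
gripper_force: 18.6
```

```bash
python3 - <<'E'
from h import *
t,s=look("p5",(300,130,460,290),(150,180,370,400))
st=env.state(); print(st["ee_pos"],st["ee_rot"],st["gripper_width"],st["force"])
for c in blobs(hsv(t,*ORANGE,box=(300,130,470,290)),8): print(cv2.contourArea(c),cen(c),cv2.boxPoints(cv2.minAreaRect(c)).round(1).tolist())
for c in blobs(hsv(s,*ORANGE,box=(120,180,380,420)),8): print("s",cv2.contourArea(c),cen(c),cv2.boxPoints(cv2.minAreaRect(c)).round(1).tolist())
E
```

```text
[ 462.56783892 -217.80345798  205.49017759] [179.99680677   0.22121466 171.12228607] 41.93648438527505 [-0.39035499 -0.92609301 -2.83419365]
175.5 [363.00379867 200.55650522] [[354.29998779296875, 210.6999969482422], [356.1000061035156, 193.3000030517578], [375.3999938964844, 195.1999969482422], [373.6000061035156, 212.6999969482422]]
50.5 [380.57755776 253.9009901 ] [[378.0, 249.0], [384.0, 249.0], [384.0, 260.0], [378.0, 260.0]]
s 302.0 [208.31291391 267.7406181 ] [[201.0, 280.0], [201.0, 253.0], [215.0, 253.0], [215.0, 280.0]]
s 203.5 [277.7027027  270.11302211] [[257.70001220703125, 266.3999938964844], [287.0, 255.0], [294.3999938964844, 273.8999938964844], [265.1000061035156, 285.29998779296875]]
s 113.5 [277.85756241 243.86196769] [[267.20001220703125, 246.0], [270.79998779296875, 236.0], [290.5, 243.0], [287.0, 253.0]]
```

View pics/p5.png

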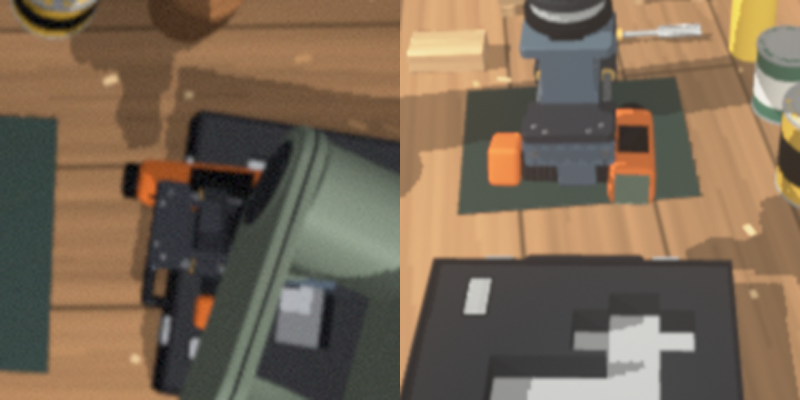

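```bash
python3 - <<'E'
from h import *
t,s=cams.grab_frame("top"),cams.grab_frame("side")
print(s[234:294:2,276].tolist())
N,g=tri((355.2,202),(280.6,239.5)); print("N",N,g)
u=np.array([np.sin(np.radians(8.9)),np.cos(np.radians(8.9))]); n=np.array([u[1],-u[0],0])
st=env.state()["ee_pos"]; x=np.array([u[1],-u[0]]); print("N lateral from tcp",(N[:2]-st[:2])@x,"along",(N[:2]-st[:2])@u)
for r in (272,274,276,278):
    e,d=ray("side",(277,r)); P=e+d*(((N-e)@n)/(d@n)); q=P-N; a=q[:2]@u
    print(r,P.round(1),"len",round(float(np.hypot(a,q[2])),1),"pitch",round(float(np.degrees(np.arctan2(q[2],-a))),1))
E
```

```text
[[62, 70, 65], [62, 69, 64], [54, 60, 58], [43, 47, 54], [60, 98, 172], [67, 121, 218], [61, 107, 191], [60, 107, 191], [55, 94, 165], [40, 49, 70], [40, 44, 51], [40, 45, 51], [41, 45, 51], [40, 43, 51], [39, 43, 50], [37, 43, 51], [49, 79, 135], [60, 107, 190], [61, 108, 194], [61, 108, 194], [63, 112, 202], [68, 122, 217], [90, 123, 179], [98, 115, 107], [97, 113, 104], [97, 113, 104], [97, 113, 105], [97, 113, 104], [97, 113, 104], [98, 114, 105]]
N [ 528.90876302 -139.78446379  204.32252935] 10.385344258691795
N lateral from tcp 54.09545233850665 along 89.70159942904418
272 [ 485.4 -417.8  390.5] len 337.4 pitch 33.5
274 [ 484.8 -421.6  390.9] len 340.9 pitch 33.2
276 [ 484.2 -425.4  391.3] len 344.3 pitch 32.9
278 [ 483.6 -429.2  391.7] len 347.7 pitch 32.6
```

```bash
python3 - <<'E'
from h import *
from scipy.optimize import least_squares
def proj(n,P):
    c=cams.get_calibration(n); q=R.from_euler("xyz",c["attitude"],degrees=True).inv().apply(P-c["eye"]); q=c["mtx"]@q; return q[:2]/q[2]
tcp=np.array([462.5,-218,205.5]); u=np.array([.1547,.988]); x=np.array([.988,-.1547])
def P(v,y,z,lat): a0,h0,th=v; return np.r_[tcp[:2]+lat*x+(a0+y*np.cos(th)+z*np.sin(th))*u, h0-y*np.sin(th)+z*np.cos(th)]
for lat in (52,56):
    f=lambda v:[proj("side",P(v,88,40,lat))[1]-241,proj("side",P(v,-55,40,lat))[1]-277.5,proj("side",P(v,-55,0,lat))[1]-290.5,proj("top",P(v,88,40,lat))[0]-355.2]
    r=least_squares(f,[0,190,.25]); print(lat,r.x[:2].round(1),np.degrees(r.x[2]).round(1),np.round(r.fun,2), proj("side",P(r.x,88,40,lat)),P(r.x,105,20,lat).round(1),P(r.x,88,40,lat).round(1))
E
```

```text
52 [ -7.6 191.8] 17.9 [-0.75 -3.98  4.84 -0.45] [277.10956469 240.24841936] [ 529.1 -128.7  178.5] [ 527.6 -138.6  202.7]
56 [ -7.1 191.3] 17.9 [-0.75 -3.97  4.83 -0.45] [279.21429919 240.24934432] [ 533.1 -128.9  178.1] [ 531.6 -138.8  202.3]
```

```bash
python3 - <<'E'
from h import *
from scipy.optimize import least_squares
s=cams.grab_frame("side"); print(s[284:304,272:282:4].tolist()[::2])
def proj(n,P):
    c=cams.get_calibration(n); q=R.from_euler("xyz",c["attitude"],degrees=True).inv().apply(P-c["eye"]); q=c["mtx"]@q; return q[:2]/q[2]
tcp=np.array([462.5,-218,205.5]); u=np.array([.1547,.988]); x=np.array([.988,-.1547]); lat=53
def P(v,y,z): a0,h0,th=v; return np.r_[tcp[:2]+lat*x+(a0+y*np.cos(th)+z*np.sin(th))*u, h0-y*np.sin(th)+z*np.cos(th)]
for z in (40,36):
  for rt in (276,278):
    f=lambda v:[proj("side",P(v,88,z))[1]-241,proj("side",P(v,-55,z))[1]-rt,proj("top",P(v,88,z))[0]-355.2]
    r=least_squares(f,[0,190,.25]); print(z,rt,r.x[:2].round(1),np.degrees(r.x[2]).round(1),[proj("side",P(r.x,-55,q))[1].round(1) for q in (0,4)],P(r.x,105,20).round(1))
E
```

```text
[[[98, 113, 105], [97, 113, 104], [97, 113, 104]], [[98, 114, 105], [97, 113, 104], [97, 113, 105]], [[97, 113, 104], [98, 114, 105], [98, 114, 105]], [[97, 113, 104], [97, 114, 105], [98, 113, 105]], [[97, 113, 105], [97, 113, 105], [97, 113, 105]], [[103, 121, 117], [101, 120, 116], [103, 122, 116]], [[103, 138, 172], [112, 151, 187], [109, 144, 175]], [[106, 147, 191], [117, 163, 213], [112, 155, 202]], [[106, 145, 190], [117, 163, 213], [113, 157, 204]], [[105, 145, 187], [116, 163, 212], [114, 157, 205]]]
40 276 [ -8.5 188.9] 16.8 [np.float64(297.5), np.float64(295.4)] [ 530.  -129.5  177.8]
40 278 [ -8.1 186.5] 15.3 [np.float64(299.1), np.float64(297.1)] [ 530.1 -128.9  178. ]
36 276 [ -7.3 192.8] 16.8 [np.float64(295.4), np.float64(293.3)] [ 530.2 -128.4  181.6]
36 278 [ -7.  190.3] 15.3 [np.float64(297.1), np.float64(295.0)] [ 530.3 -127.9  181.9]
```

The pitch is about 16° down, so about 9° off square, which is inside the 20° limit. In the picture the thermometer hangs below the gripper, nose black at (132,180) in the top half and tail face at (632,188) in the side half. Moving to the aim pose.

```bash
python3 - <<'E'
from h import *
a,b=onz("top",(166.4,212.4),20),onz("top",(167,258),20); print(a,b,np.degrees(np.arctan2(b[1]-a[1],b[0]-a[0])))
plan((440,-80,212,176),(415,60,212,180),(399.7,180,212,180))
E
```

```text
[520.02203894 380.64588543  20.        ] [387.98946832 376.96719301  20.        ] -178.4040374745957
(440, -80, 212, 176) -> [0.0432, 0.1354, -0.009] -0.0882
(415, 60, 212, 180) -> [0.0347, 0.1379, 0.0] -0.0698
(399.7, 180, 212, 180) -> [0.0153, 0.12, 0.0] 0.0
```

apply_moves --pt "0.006 0.02 -0.002 -0.02 -0.4" --pt "0.016 0.05 -0.004 -0.04 -0.4" --pt "0.027 0.085 -0.006 -0.06 -0.4" --pt "0.037 0.115 -0.008 -0.08 -0.4" --pt "0.043 0.135 -0.009 -0.088 -0.4"

```text
time_s: 19.65
ee_pos: [439.5, -79.4, 211.4]
ee_rot: [180.0, -0.1, 176.0]
force: [0.4, 0.0, -2.7]
gripper_width: 41.8
gripper_force: 18.8
```

apply_moves --pt "0.007 0.028 0 -0.014 -0.4" --pt "0.015 0.06 0 -0.03 -0.4" --pt "0.023 0.092 0 -0.045 -0.4" --pt "0.03 0.12 0 -0.06 -0.4" --pt "0.035 0.138 0 -0.07 -0.4"

```text
time_s: 20.15
ee_pos: [414.8, 60.6, 211.4]
ee_rot: [180.0, -0.1, 180.0]
force: [0.8, 0.1, -2.8]
gripper_width: 42.0
gripper_force: 18.8
```

apply_moves --pt "0.004 0.03 0 0 -0.4" --pt "0.008 0.06 0 0 -0.4" --pt "0.012 0.09 0 0 -0.4" --pt "0.014 0.112 0 0 -0.4" --pt "0.015 0.12 0 0 -0.4"

```text
time_s: 20.65
ee_pos: [400.4, 180.8, 211.4]
ee_rot: [-180.0, -0.1, -180.0]
force: [-0.7, -0.2, -3.2]
gripper_width: 41.6
gripper_force: 18.8
```

```bash
python3 - <<'E'
from h import *
t,s=cams.grab_frame("top"),cams.grab_frame("side")
cv2.imwrite("pics/p6.png",np.hstack([cv2.resize(t[130:310,90:270],(400,400),interpolation=cv2.INTER_CUBIC),cv2.resize(s[90:270,150:330],(400,400),interpolation=cv2.INTER_CUBIC)]))
st=env.state(); print(st["ee_pos"],st["ee_rot"],st["gripper_width"],st["force"])
for n,i,b in (("t",t,(140,130,330,300)),("s",s,(160,120,340,280))):
  for c in blobs(hsv(i,*ORANGE,box=b),8): print(n,cv2.contourArea(c),cen(c),cv2.boxPoints(cv2.minAreaRect(c)).round(1).tolist())
E
```

```text
[400.4232971  179.79766405 211.44911713] [-1.79948944e+02 -5.27082701e-02 -1.79979550e+02] 41.885493807097106 [ 1.03868522 -0.26931022 -2.9595004 ]
t 162.0 [235.58950617 230.81069959] [[217.0, 224.0], [242.0, 224.0], [242.0, 239.0], [217.0, 239.0]]
t 99.5 [142.08710218 152.360134  ] [[140.0, 140.0], [145.0, 140.0], [145.0, 165.0], [140.0, 165.0]]
t 36.5 [193.67123288 228.23287671] [[187.3000030517578, 228.0], [198.8000030517578, 223.10000610351562], [200.60000610351562, 227.39999389648438], [189.1999969482422, 232.39999389648438]]
t 30.5 [215.84153005 285.73770492] [[214.0, 280.0], [219.0, 280.0], [219.0, 290.0], [214.0, 290.0]]
s 164.0 [172.73882114 155.91463415] [[167.0, 148.0], [178.0, 148.0], [178.0, 164.0], [167.0, 164.0]]
s 49.0 [298.56462585 131.56802721] [[282.0, 120.0], [308.0, 120.0], [308.0, 137.0], [282.0, 137.0]]
s 32.5 [224.57948718 150.30769231] [[211.0, 154.60000610351562], [226.5, 142.1999969482422], [232.5, 149.60000610351562], [217.0, 162.0]]
```

View pics/p6.png

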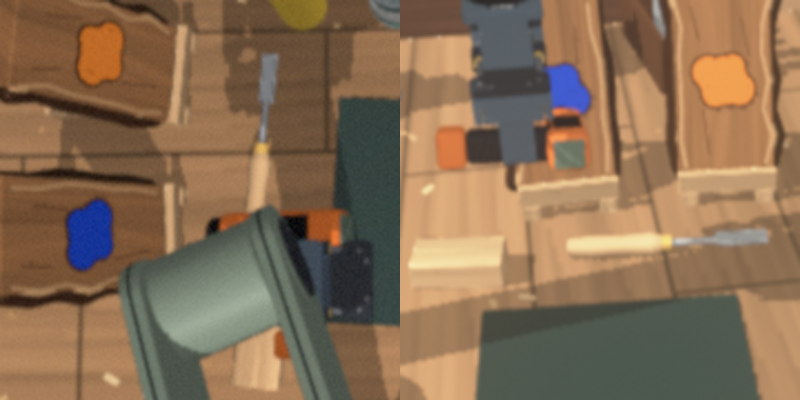

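The top half shows the blue knot at (90,235), with the thermometer's nose at (208,228) and tail at (348,228) in line with it. The side half shows the tail face at (570,153) in front of and slightly below-right of the knot at (570,88). Fitting the pose from edges.

```bash
python3 - <<'E'
from h import *
t,s=cams.grab_frame("top"),cams.grab_frame("side")
p=lambda a:[int(v) for v in a[...,2]*1000+a[...,0]]  # R*1000+B
print("top row 227",[(c,*map(int,t[227,c])) for c in range(178,252,2)])
print("top col 240",[(r,*map(int,t[r,240])) for r in range(216,252,2)])
print("top col 195",[(r,*map(int,t[r,195])) for r in range(216,240,2)])
print("side col 227",[(r,*map(int,s[r,227])) for r in range(132,176,2)])
print("side row 158",[(c,*map(int,s[158,c])) for c in range(206,244,2)])
E
```

```text
top row 227 [(178, 75, 108, 145), (180, 77, 109, 147), (182, 75, 110, 146), (184, 72, 103, 139), (186, 63, 91, 121), (188, 60, 84, 116), (190, 48, 84, 139), (192, 40, 80, 151), (194, 37, 79, 154), (196, 33, 81, 158), (198, 34, 84, 167), (200, 36, 80, 151), (202, 53, 75, 114), (204, 73, 82, 76), (206, 48, 56, 51), (208, 74, 83, 77), (210, 78, 89, 81), (212, 79, 88, 80), (214, 73, 85, 75), (216, 63, 72, 75), (218, 34, 41, 69), (220, 21, 33, 62), (222, 19, 30, 64), (224, 18, 29, 58), (226, 11, 27, 48), (228, 15, 36, 82), (230, 33, 78, 155), (232, 31, 79, 157), (234, 34, 82, 160), (236, 36, 81, 159), (238, 32, 78, 158), (240, 30, 80, 162), (242, 46, 90, 164), (244, 58, 74, 83), (246, 65, 75, 79), (248, 59, 67, 57), (250, 64, 68, 53)]
top col 240 [(216, 49, 63, 69), (218, 51, 60, 64), (220, 48, 53, 55), (222, 52, 59, 67), (224, 36, 67, 118), (226, 32, 80, 160), (228, 37, 86, 166), (230, 37, 86, 166), (232, 39, 87, 171), (234, 44, 105, 202), (236, 53, 117, 226), (238, 52, 114, 223), (240, 60, 91, 155), (242, 73, 74, 75), (244, 55, 52, 50), (246, 43, 38, 36), (248, 40, 36, 32), (250, 41, 36
[... 444 characters left out ...]
 94, 162), (150, 64, 113, 201), (152, 73, 117, 197), (154, 97, 116, 120), (156, 100, 116, 109), (158, 100, 116, 109), (160, 107, 125, 115), (162, 105, 124, 115), (164, 99, 117, 111), (166, 88, 116, 151), (168, 84, 124, 174), (170, 103, 145, 192), (172, 145, 197, 232), (174, 117, 157, 195)]
side row 158 [(206, 101, 96, 93), (208, 102, 97, 93), (210, 96, 92, 89), (212, 55, 58, 66), (214, 52, 57, 69), (216, 66, 113, 201), (218, 78, 125, 214), (220, 102, 120, 119), (222, 110, 128, 119), (224, 108, 126, 116), (226, 100, 117, 109), (228, 99, 116, 108), (230, 99, 116, 108), (232, 95, 115, 126), (234, 69, 113, 189), (236, 82, 123, 179), (238, 89, 130, 182), (240, 85, 123, 173), (242, 108, 151, 201)]
```

```bash
cat > fit.py <<'E'
from h import *
from scipy.optimize import least_squares
def proj(n,P):
    c=cams.get_calibration(n); q=R.from_euler("xyz",c["attitude"],degrees=True).inv().apply(P-c["eye"]); q=c["mtx"]@q; return q[:2]/q[2]
def pt(v,x,y,z): return np.array(v[:3])+R.from_euler("xyz",[-v[3],0,v[4]]).apply([x,y,z])
obs=[("top",0,-55,40,0,242.7),("top",0,-55,40,1,232.3),("top",22,85,38,1,225.3),("top",22,-50,38,1,223.3),("top",0,88,40,0,189),
 ("side",0,-55,40,1,153),("side",0,-55,2,1,165.7),("side",0,-55,20,0,225.3),("side",0,88,40,1,139.3)]
f=lambda v:[proj(n,pt(v,x,y,z))[k]-m for n,x,y,z,k,m in obs]
r=least_squares(f,[450,180,200,.28,0],x_scale=[10,10,10,.1,.1],loss="soft_l1"); v=r.x
print("origin",v[:3].round(1),"pitch,yaw",np.degrees(v[3:]).round(1),np.round(f(v),1))
C=np.array([452.7,437,143.3]); lens=pt(v,0,105,20); q=R.from_euler("xyz",[-v[3],0,v[4]]).inv().apply(C-lens); print("resin in lens frame",q.round(1),"lens",lens.round(1))
E
python3 fit.py; python3 -c "
from h import *
print(env.state()['ee_pos'])"
```

```text
origin [451.1 171.1 195.8] pitch,yaw [17.6  0.5] [ 0.   0.3 -0.  -0.  -0.1 -1.7  2.   0.3 -0. ]
resin in lens frame [  3.9 164.4  10.2] lens [450.2 277.2 183.2]
[400.38022367 178.85691729 211.58146619]
```

The fit is good: pitch 17.6° and yaw 0.5°, with the resin (4, 164, 10) mm in the lens frame. A small correction, then hold.

apply_moves --pt "-0.001 0.002 -0.002 0 -0.4" --pt "-0.002 0.005 -0.005 0 -0.4" --pt "-0.003 0.008 -0.008 0 -0.4" --pt "-0.004 0.01 -0.01 0 -0.4" --pt "-0.004 0.01 -0.01 0 -0.4"

```text
time_s: 21.35
ee_pos: [404.7, 190.3, 222.4]
ee_rot: [180.0, 0.1, 180.0]
force: [-0.1, -0.8, -2.7]
gripper_width: 41.9
gripper_force: 18.8
```

apply_moves --pt "0 0 0 0 -0.4" --pt "0 0 0 0 -0.4" --pt "0 0 0 0 -0.4" --pt "0 0 0 0 -0.4" --pt "0 0 0 0 -0.4"

```text
time_s: 21.85
ee_pos: [404.2, 190.0, 221.9]
ee_rot: [180.0, -0.0, 180.0]
force: [-0.0, 0.1, -2.9]
gripper_width: 41.5
gripper_force: 18.8
```

apply_moves --pt "0 0 0 0 -0.4" --pt "0 0 0 0 -0.4" --pt "0 0 0 0 -0.4" --pt "0 0 0 0 -0.4" --pt "0 0 0 0 -0.4"

```text
time_s: 22.35
ee_pos: [404.3, 190.0, 222.0]
ee_rot: [180.0, 0.0, 180.0]
force: [-0.8, 0.1, -2.6]
gripper_width: 42.0
gripper_force: 18.8
```

apply_moves --pt "0 0 0 0 -0.4" --pt "0 0 0 0 -0.4" --pt "0 0 0 0 -0.4" --pt "0 0 0 0 -0.4" --pt "0 0 0 0 -0.4"

```text
time_s: 22.85
ee_pos: [404.3, 190.0, 222.0]
ee_rot: [180.0, 0.0, 180.0]
force: [-0.5, -1.0, -2.6]
gripper_width: 42.1
gripper_force: 18.8
```

apply_moves --pt "0 0 0 0 -0.4" --pt "0 0 0 0 -0.4" --pt "0 0 0 0 -0.4" --pt "0 0 0 0 -0.4" --pt "0 0 0 0 -0.4"

```text
time_s: 23.35
ee_pos: [404.3, 190.0, 222.0]
ee_rot: [180.0, 0.0, 180.0]
force: [0.1, 0.0, -2.2]
gripper_width: 41.8
gripper_force: 18.8
```

apply_moves --pt "0 0 0 0 -0.4" --pt "0 0 0 0 -0.4" --pt "0 0 0 0 -0.4" --pt "0 0 0 0 -0.4" --pt "0 0 0 0 -0.4"

```text
time_s: 23.85
ee_pos: [404.2, 190.0, 221.9]
ee_rot: [180.0, -0.0, 180.0]
force: [-0.3, -0.1, -3.2]
gripper_width: 41.5
gripper_force: 18.8
```

```bash
python3 - <<'E'
from h import *
t,s=cams.grab_frame("top"),cams.grab_frame("side"); st=env.state(); print(st["time_s"],st["ee_pos"],st["gripper_width"])
print("top row 227",[(c,int(t[227,c,2])) for c in list(range(180,198,2))+list(range(234,252,2))])
print("top col 238",[(r,int(t[r,238,2])) for r in range(216,246,2)])
print("top col 193",[(r,int(t[r,193,2])) for r in range(218,232,2)])
print("side col 227",[(r,*map(int,s[r,227])) for r in range(126,176,2)])
print("side row 154",[(c,int(s[154,c,2])) for c in range(206,244,2)])
b=blobs(hsv(s,*BLUE,box=(190,90,250,160))); print("blue visible",[(cv2.contourArea(c),cv2.boundingRect(c)) for c in b])
E
```

```text
23.95 [404.26832803 189.99360734 221.94888203] 41.84569418225845
top row 227 [(180, 58), (182, 33), (184, 121), (186, 154), (188, 142), (190, 118), (192, 88), (194, 82), (196, 79), (234, 164), (236, 169), (238, 119), (240, 65), (242, 59), (244, 52), (246, 42), (248, 45), (250, 54)]
top col 238 [(216, 107), (218, 108), (220, 110), (222, 123), (224, 135), (226, 120), (228, 120), (230, 123), (232, 117), (234, 123), (236, 124), (238, 118), (240, 58), (242, 41), (244, 40)]
top col 193 [(218, 156), (220, 145), (222, 144), (224, 129), (226, 100), (228, 80), (230, 81)]
side col 227 [(126, 208, 93, 65), (128, 207, 93, 65), (130, 201, 89, 64), (132, 174, 93, 103), (134, 78, 103, 178), (136, 45, 65, 104), (138, 39, 45, 55), (140, 43, 57, 87), (142, 59, 103, 182), (144, 64, 114, 205), (146, 83, 121, 183), (148, 98, 115, 112), (150, 99, 115, 107), (152, 102, 119, 111), (154, 108, 126, 116), (156, 101, 118, 110), (158, 95, 114, 113), (160, 76, 110, 153), (162, 84, 122, 172), (164, 86, 124, 173), (166, 85, 124, 173), (168, 85, 125, 174), (170, 104, 146, 192), (172, 145, 197, 232), (174, 117, 157, 195)]
side row 154 [(206, 93), (208, 93), (210, 93), (212, 78), (214, 65), (216, 84), (218, 231), (220, 199), (222, 112), (224, 109), (226, 114), (228, 117), (230, 111), (232, 108), (234, 153), (236, 186), (238, 180), (240, 172), (242, 199)]
blue visible [(110.5, (219, 120, 16, 16))]
```

```bash
sed -i 's/1,225.3),("top",22,-50/1,223.8),("top",22,-50/; s/0,242.7/0,238.5/; s/1,232.3/1,230.5/; s/1,223.3/1,222/; s/0,189)/0,183.6)/; s/1,153)/1,147)/; s/1,165.7/1,159.5/; s/0,225.3/0,225.8/; s/1,139.3/1,133/' fit.py; python3 fit.py; python3 - <<'E'
from h import *
t=cv2.imread("pics/top0.png"); s=cv2.imread("pics/side0.png")
f=lambda i,b:blobs(hsv(i,*BLUE,box=b))[0]
a,b=f(t,(100,200,160,270)),f(s,(190,100,250,160))
mid=lambda c:np.array(cv2.boundingRect(c)[:2])+(np.array(cv2.boundingRect(c)[2:])-1)/2
print(cen(a),mid(a),cen(b),mid(b),tri(mid(a),mid(b)))
E
```

```text
origin [454.1 180.9 206.5] pitch,yaw [16.4  0.4] [-0.1  0.8  0.  -0.2  0.  -1.6  2.3  0.5 -0.1]
resin in lens frame [  0.4 158.5  -8.2] lens [453.4 287.3 196. ]
[129.91224018 235.23210162] [130.  235.5] [220.37080868 130.57159763] [220.5 130.5] (array([452.52693669, 436.58696462, 143.68919493]), np.float64(2.9374188876811718))
```

The second fit gives an aim error of (0, -8) mm and the first implied about 0. Both are within 18 mm. As insurance I'll hold again 6 mm lower.

apply_moves --pt "0 0 0.001 0 -0.4" --pt "0 0 0.003 0 -0.4" --pt "0 0 0.005 0 -0.4" --pt "0 0 0.006 0 -0.4" --pt "0 0 0.006 0 -0.4"

```text
time_s: 24.45
ee_pos: [404.2, 189.9, 215.7]
ee_rot: [-180.0, -0.0, 180.0]
force: [-0.7, 0.3, -3.3]
gripper_width: 41.3
gripper_force: 18.8
```

apply_moves --pt "0 0 0 0 -0.4" --pt "0 0 0 0 -0.4" --pt "0 0 0 0 -0.4" --pt "0 0 0 0 -0.4" --pt "0 0 0 0 -0.4"

```text
time_s: 24.95
ee_pos: [404.3, 190.0, 216.0]
ee_rot: [180.0, 0.0, 180.0]
force: [-0.3, 1.3, -2.9]
gripper_width: 42.1
gripper_force: 18.8
```

apply_moves --pt "0 0 0 0 -0.4" --pt "0 0 0 0 -0.4" --pt "0 0 0 0 -0.4" --pt "0 0 0 0 -0.4" --pt "0 0 0 0 -0.4"

```text
time_s: 25.45
ee_pos: [404.3, 190.0, 216.0]
ee_rot: [180.0, 0.0, 180.0]
force: [0.6, 0.3, -2.8]
gripper_width: 41.7
gripper_force: 18.8
```

apply_moves --pt "0 0 0 0 -0.4" --pt "0 0 0 0 -0.4" --pt "0 0 0 0 -0.4" --pt "0 0 0 0 -0.4" --pt "0 0 0 0 -0.4"

```text
time_s: 25.95
ee_pos: [404.3, 190.0, 216.0]
ee_rot: [180.0, 0.0, 180.0]
force: [0.3, 0.3, -2.9]
gripper_width: 42.1
gripper_force: 18.8
```

apply_moves --pt "0 0 0 0 -0.4" --pt "0 0 0 0 -0.4" --pt "0 0 0 0 -0.4" --pt "0 0 0 0 -0.4" --pt "0 0 0 0 -0.4"

```text
time_s: 26.45
ee_pos: [404.3, 190.0, 216.0]
ee_rot: [180.0, 0.0, 180.0]
force: [-0.2, -0.3, -2.6]
gripper_width: 41.9
gripper_force: 18.8
```

```bash
python3 - <<'E'
from h import *
plan((420,110,200,180),(424,24,140,180),(424,24,70,180))
E
```

```text
(420, 110, 200, 180) -> [-0.0157, -0.08, 0.016] -0.0003
(424, 24, 140, 180) -> [-0.004, -0.086, 0.06] 0.0
(424, 24, 70, 180) -> [0.0, -0.0, 0.07] 0.0
```

apply_moves --pt "0 -0.02 0.002 0 -0.4" --pt "0 -0.04 0.004 0 -0.4" --pt "0 -0.06 0.006 0 -0.4" --pt "0 -0.075 0.008 0 -0.4" --pt "0 -0.085 0.01 0 -0.4"

```text
time_s: 26.95
ee_pos: [404.2, 104.1, 205.9]
ee_rot: [-180.0, 0.0, 179.9]
force: [0.8, 0.0, -3.0]
gripper_width: 41.7
gripper_force: 18.8
```

apply_moves --pt "-0.018 -0.018 0.02 0 -0.4" --pt "-0.036 -0.036 0.045 0 -0.4" --pt "-0.054 -0.054 0.075 0 -0.4" --pt "-0.07 -0.068 0.1 0 -0.4" --pt "-0.077 -0.075 0.11 0 -0.4"

```text
time_s: 27.45
ee_pos: [481.3, 29.0, 93.8]
ee_rot: [-180.0, -0.2, 179.9]
force: [-0.9, -0.1, -3.4]
gripper_width: 41.9
gripper_force: 18.8
```

apply_moves --pt "0 0 0.01 0 -0.4" --pt "0 0 0.02 0 -0.4" --pt "0 0 0.028 0 -0.4" --pt "0 0 0.034 0 -0.4" --pt "0 0 0.036 0 -0.4"

```text
time_s: 27.95
ee_pos: [480.7, 30.4, 59.7]
ee_rot: [180.0, -0.0, -180.0]
force: [0.3, -0.1, -3.0]
gripper_width: 42.0
gripper_force: 18.8
```

apply_moves --pt "0 0 0.002 0 -0.4" --pt "0 0 0.004 0 -0.4" --pt "0 0 0.006 0 -0.4" --pt "0 0 0.008 0 -0.4" --pt "0 0 0.01 0 -0.4" --grip_force 12

```text
time_s: 28.45
ee_pos: [481.3, 30.0, 49.9]
ee_rot: [180.0, 0.0, 180.0]
force: [0.8, -0.2, -4.4]
gripper_width: 42.3
gripper_force: 11.2
```

apply_moves --pt "0 0 0.002 0 -0.4" --pt "0 0 0.004 0 -0.4" --pt "0 0 0.006 0 -0.4" --pt "0 0 0.008 0 -0.4" --pt "0 0 0.01 0 -0.4"

```text
time_s: 28.95
ee_pos: [481.3, 30.0, 39.8]
ee_rot: [180.0, 0.0, 180.0]
force: [-1.3, 0.2, -2.5]
gripper_width: 40.4
gripper_force: 11.3
```

The nose is on the mat and it is levelling out in the grip as intended. Continuing down.

apply_moves --pt "0 0 0.002 0 -0.4" --pt "0 0 0.004 0 -0.4" --pt "0 0 0.006 0 -0.4" --pt "0 0 0.008 0 -0.4" --pt "0 0 0.01 0 -0.4"

```text
time_s: 29.45
ee_pos: [481.2, 30.0, 29.8]
ee_rot: [180.0, 0.0, 180.0]
force: [-0.3, -0.9, -1.0]
gripper_width: 38.8
gripper_force: 11.6
```

apply_moves --pt "0 0 0.001 0 -0.4" --pt "0 0 0.002 0 -0.4" --pt "0 0 0.003 0 -0.4" --pt "0 0 0.004 0 -0.4" --pt "0 0 0.005 0 -0.4"

```text
time_s: 29.95
ee_pos: [481.4, 30.0, 25.0]
ee_rot: [180.0, 0.0, 180.0]
force: [-0.4, -1.6, -0.6]
gripper_width: 38.5
gripper_force: 11.7
```

apply_moves --pt "0 0 0.001 0 -0.4" --pt "0 0 0.002 0 -0.4" --pt "0 0 0.003 0 -0.4" --pt "0 0 0.004 0 -0.4" --pt "0 0 0.004 0 -0.4"

```text
time_s: 30.45
ee_pos: [481.4, 29.9, 20.9]
ee_rot: [-180.0, 0.0, 180.0]
force: [-0.5, -1.4, 0.1]
gripper_width: 37.9
gripper_force: 11.9
```

apply_moves --pt "0 0 0.001 0 -0.4" --pt "0 0 0.002 0 -0.4" --pt "0 0 0.003 0 -0.4" --pt "0 0 0.003 0 -0.4" --pt "0 0 0.003 0 -0.4"

```text
time_s: 30.95
ee_pos: [481.7, 29.8, 18.8]
ee_rot: [-180.0, 0.1, 180.0]
force: [-2.3, -3.1, 7.7]
gripper_width: 37.9
gripper_force: 12.0
```

It is flat and flush. Releasing.

apply_moves --pt "0 0 0 0 -0.1" --pt "0 0 0 0 0.0" --pt "0 0 0 0 0.2" --pt "0 0 0 0 0.5" --pt "0 0 0 0 0.8"

```text
time_s: 31.45
ee_pos: [481.0, 29.9, 17.7]
ee_rot: [-180.0, -0.0, 180.0]
force: [-0.2, 0.6, 0.3]
gripper_width: 66.5
gripper_force: 0.0
```

apply_moves --pt "0 0 0 0 0.8" --pt "0 0 -0.01 0 0.8" --pt "0 0 -0.03 0 0.8" --pt "0 0 -0.07 0 0.8" --pt "0 0 -0.11 0 0.8"

```text
time_s: 31.95
ee_pos: [480.7, 29.9, 129.4]
ee_rot: [180.0, -0.1, 180.0]
force: [1.0, 0.2, -0.3]
gripper_width: 82.2
gripper_force: 0.0
```

apply_moves --pt "0 0 -0.04 0 0.8" --pt "0 -0.04 -0.08 0 0.8" --pt "0 -0.09 -0.1 0 0.8" --pt "0 -0.14 -0.1 0 0.8" --pt "0 -0.18 -0.1 0 0.8"

```text
time_s: 32.45
ee_pos: [481.4, -151.8, 230.3]
ee_rot: [-179.9, 0.2, -180.0]
force: [1.1, 0.0, -1.3]
gripper_width: 82.3
gripper_force: 0.0
```

apply_moves --pt "0 -0.03 0 0 0.8" --pt "0 -0.06 0 0 0.8" --pt "0 -0.08 0 0 0.8" --pt "0 -0.08 0 0 0.8" --pt "0 -0.08 0 0 0.8"

```text
time_s: 32.95
ee_pos: [480.9, -229.8, 228.2]
ee_rot: [180.0, 0.0, 179.9]
force: [-0.6, -0.0, -0.0]
gripper_width: 82.1
gripper_force: 0.0
```

```bash
python3 - <<'E'
from h import *
t=cams.grab_frame("top"); s=cams.grab_frame("side"); st=env.state(); print(st["time_s"],st["ee_pos"],st["gripper_width"],st["force"])
b=blobs(hsv(t,*ORANGE,box=(220,160,340,290)),8)
for c in b: print(cv2.contourArea(c),onz("top",cen(c),44)[:2].round(1),rectw("top",c,44))
for c in blobs(hsv(s,*ORANGE,box=(160,190,340,370))): print("s",cv2.contourArea(c),cen(c),cv2.boxPoints(cv2.minAreaRect(c)).round(1).tolist())
E
```

```text
33.05 [ 480.99175977 -229.02172992  228.18736975] 82.41650587288468 [ 0.02628504 -0.29419793  0.37069663]
178.0 [532.9  90.6] ((530.9121704101562, 89.76190185546875), (48.538211822509766, 37.233787536621094), 89.37574005126953)
160.0 [530.2  -8.9] ((530.880615234375, -5.720806121826172), (39.87845230102539, 40.028236389160156), 89.14138793945312)
130.5 [412.4  24.5] ((412.3797607421875, 24.467355728149414), (39.483577728271484, 28.040672302246094), 89.26668548583984)
10.5 [511.6  51.7] ((511.7386169433594, 54.32022476196289), (22.75887680053711, 5.703024387359619), 89.17672729492188)
s 102.0 [220.22222222 264.20588235] [[214.0, 249.0], [225.0, 249.0], [225.0, 270.0], [214.0, 270.0]]
```

```bash
python3 -c "
from workcell import env
print(env.job_done())"
```

```text
the job is handed in; nothing more can be done
None
```

I aimed the thermometer at the blue resin from about 16 cm, 8–9° off square, and held the trigger squeezed for over two seconds (twice). It is back flat on the mat and let go, and the job is handed in at about 33 s; no verdict came back. The tool could only yaw, so I briefly re-rested the thermometer nose-down in its case to get the downward pitch.

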